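Refit the washed filter of the desktop air purifier

ROBOT

A 6-joint arm with a two-finger parallel gripper is mounted at the origin on the work surface. World frame = base frame: x ahead of the robot, y to its left, z up, the work surface at z = 0. Lengths are in mm, angles in rad, forces in N, time in s.
With the tool pointing down it reaches from about 375 to 900 mm from the base axis. Payload 3.1 kg.
Tool frame: the origin (TCP) lies on the centre line of the jaws, within the pads' length; the fingertips stand 11 mm ahead of it and the grasp point (between the pads) lies 8 mm behind it (robot.tip_extent is the distance from the TCP to the fingertips, in mm); y points along the fingers, z is the direction in which the jaws open and shut, and the axes are right-handed (so a half turn about y gives the same grasp; the last joint's range is limited). The gripper opens to 87 mm and grips with 3 to 60 N. Pads are 19 mm wide; open, the fingers measure 117 mm over their backs; the gripper's body (75 mm by 190 mm) begins 51 mm behind the grasp point.
Start: joints at [1.038, 0.527, 1.433, -0, 1.181, -0.178], TCP at [217.085, 586.064, 233.548] pointing down, gripper open.
Joint ranges: [-3.08, 3.08], [-0.75, 2.2], [0.22, 2.44], [-1.43, 4.57], [0, 2.65], [-2.85, 2.85]. Speed limits (rad/s): [2.79, 2.79, 3.14, 3.14, 3.14, 3.14].

INTERFACE

Orientations are given as [roll, pitch, yaw] about the fixed x, y, z axes, in that order (R = Rz(yaw) Ry(pitch) Rx(roll)).
In Python, from bench import robot gives the robot as it stands.
- The arm moves only by the tool send_rows, never from a script. Its argument "targets" is a list of rows, each a list of 2 entries, a list of its own where there are three numbers: the shift along the tool's x, y, z in mm, then the turn about the tool's y in rad. In form: [[[dx, dy, dz], turn], ...]. A call has 1 to 20 rows; each row shifts and turns the pose as measured when the row begins, along the tool's axes as they then stand; what a row does not reach is not made up. A row lasts 1/10 s, in which the tool goes at most 50 mm and 8.59 degrees, less where a joint would pass 70% of its speed; a pose out of reach is approached as far as the arm can. A call with a gripper value outside its range is refused whole. "fingers" is the finger opening in mm, from 0 to 87, set as the call begins (left out, the last holds). The fingers move at their own pace and stop on an object; the grip force is fixed at half the most. Time passes only in rows, so rows that do not move let the fingers close. It gives the time, the measured TCP pose, the force and the opening at its end, in the units of the state.
- robot.read_state(): the state, without advancing time (a new reading comes with each control period).
- robot.camera(name): name is "scene" or "top" or "wrist"; returns the picture (384x512x3 uint8, red, green, blue); there is no depth.
- robot.camera_params(name): a dict with "fx", "fy", "cx", "cy" (pixels), "distortion" ([k1, k2, p1, p2, k3] as OpenCV has them; the pictures are not rectified), "cam_to_world" (4x4, takes a point from camera to world coordinates). Camera axes: x right, y down, z forward; pixel columns grow to the right and rows downward; lengths in mm; the calibration is good to about 2 mm. A picture is of the moment at which its call begins: read the wrist's pose just before it. camera_params takes no time and is no camera call; for the wrist camera it gives the pose at the moment of the call.
- robot.finish_job(): hands the job in, once; it reports no verdict.
The state is a dict: "time_s": time; "joints": joint angles; "qvel": joint speeds; "joint_torque": joint torques, N m; "eef_pos": TCP position; "ee_rot": TCP orientation; "force": force on the tool from outside, world axes, zero at the start; "wrist_torque": the same for the moment, N m; "width": opening from 0.0 (shut) to 1.0 (fully open).
Only numpy, scipy, OpenCV 4.12 (cv2) and the standard library are available. Lean on these libraries where they do the work, as an engineer would, in place of code of your own. Each camera call takes 0.05 s, during which the arm holds its last target. There are 200 camera calls.

TASK

Take the washed filter cartridge out of the low desk riser and fit it back into the air purifier that lies on its back: hook the cartridge's tongue under the lip of the filter bay while the cartridge is tilted, then swing the other end down and press until it is past the spring roller and fully home. Leave the pencil case and the screwdriver where they lie.

Things in the scene. Friction and masses are not known exactly. Their poses are not given: they have to be found in the camera images.
- cartridge: Loose filter cartridge, 0.28 kg: grey plastic frame 130 (x) x 100 (y) x 18 mm thick, white pleats and a rib handle on top, a tongue at its -x end. Origin: centre of the frame's underside; x from tongue to the other end, z up. At the start it lies flat, pleats up, on the table in one bay of the riser, under its roof; only the tongue and some 10 mm of the frame stick out, towards the robot.
- tongue (a point): Tip of the cartridge's tongue (42 mm long in x, 40 mm wide, 10 mm thick, flush with the underside), half-way up it, 107 mm from the frame's centre; the cartridge's axes. The cartridge can be pinched across the tongue from above and dragged out along its -x. In the purifier there is no room for fingers beside the tongue: put the cartridge down and take it by the handle.
- handle (a point): Middle of the cartridge's handle, an upright rib along x: 80 mm long, 16 mm wide (y), 24 mm high, top 42 mm above the underside. This point lies 20 mm in +x of the frame's centre (127 mm from the tongue's tip), 30 mm above the underside; the cartridge's axes.
- bay (a point): Centre of the filter bay's floor in the upper side of the air purifier (white, fixed, 250 x 156 mm), 50 mm above the table; x from the lip end (nearer the robot) to the roller end. 20 mm deep. Frame pocket x = -69 to +67 mm, 105 mm wide; tongue slot x = -109 to -69 mm, 45 mm wide. Home: cartridge flat on the floor, its x along the bay's x, its origin within 3 mm of this point.
- lip (a point): Middle of the lower edge of the grey lip (100 mm wide, 6 mm thick) over the end of the tongue slot, 16 mm above the bay floor: it covers the slot's last 12 mm (bay x = -109 to -97 mm). Tilted by 0.22 to 0.28 rad, tongue down, the cartridge clears the roller and the rim while its tongue slides under the lip. The bay's axes.
- roller (a point): Axis, at mid-width, of the sprung, free-turning steel roller (14 mm across, 26 mm wide) in the middle of the wall opposite the lip, 24.5 mm above the bay floor, reaching 7 mm into the pocket; behind it a block 36 mm wide, top 28 mm above the floor. The hooked cartridge rests on it tilted 0.17 rad; about 5 N down on the roller end of the handle pushes it past. The bay's axes.
- riser_front (a point): Foot of the middle wall at the open front of the low plywood desk riser (fixed, 270 mm wide, 160 mm deep, 58 mm high, closed at the back; two bays, each 120 mm wide and 50 mm high). x points into the riser. The other bay holds a metal pencil case that can stay there.
- pencil_case: Flat metal pencil case, 120 x 80 x 26 mm, lying in the riser's other bay; origin at the centre of its underside. It stays where it is.
- screwdriver_grip (a point): Middle of the handle of a screwdriver, 180 mm long, lying on the table between the purifier and the riser; a bystander that stays where it is.
Mind the look-alikes: they are no part of the job. There is more than one size of the cartridge; the job needs the smaller.

How it is judged (in metres and radians):
On the way:
1. the tongue's tip is under the lip while the cartridge is still tilted (x of tongue in the frame of bay between -0.114 and -0.099 m and z of tongue in the frame of bay between 0 and 0.014 m and y of tongue in the frame of bay between -0.006 and 0.006 m and angle between tongue's own z axis and vertical above 0.07 rad), for 0.1 s.
At the end, for the whole second after the job is handed in: The cartridge lies at rest fully home in the purifier's bay, past the roller: tongue's tip under the lip (at least 5 mm), centred sideways within 6 mm, the tongue and the handle within 4 mm of their seated height, flat within 0.04 rad; pencil case and screwdriver within 4 cm of where they lay (x of tongue in the frame of bay between -0.112 and -0.102 m and y of tongue in the frame of bay between -0.006 and 0.006 m and z of tongue in the frame of bay below 0.009 m and z of handle in the frame of bay between 0.026 and 0.034 m and angle between the z axis of tongue and the z axis of bay, either way round below 0.04 rad and linear speed of cartridge below 0.02 m/s and distance of each of pencil_case, screwdriver_grip from where it was at the start of the episode below 0.04 m); the robot touches nothing.
It fails at once if the pencil case or the screwdriver is shifted by more than 4 cm (distance of any of pencil_case, screwdriver_grip from where it was at the start of the episode above 0.04 m).
It also fails if it takes over 59 s, if anything falls off the work surface, if the arm or the gripper's body presses on something with over 40 N, if the wrist force passes 120 N, or if a joint passes its speed limit or range.

## Working session

There is one attempt and no reset: what is moved stays moved. The work goes in short steps, Python scripts to look and compute and a tool call to move; the robot and the scene stay as the last step left them, time stands still between calls to the robot, and variables do not carry over. Pictures are saved under pics/ and viewed, about 8 in all and at most 12, crops included, and the job is handed in when it is done.

Besides the shell and the picture viewer there is one more tool, called as name([rows], argument=value, ...), one row to a line, values as JSON. send_rows: Moves the arm, as the interface text tells. Its arguments: {"type":"object","properties":{"targets":{"type":"array","items":{"type":"array"}},"fingers":{"type":"number"}},"required":["targets"]}

```bash
mkdir -p pics; ls
python3 - <<'E'
from bench import robot
import cv2,numpy as np
for n in ["top","scene"]:
    im=robot.camera(n); cv2.imwrite(f"pics/{n}0.png",cv2.resize(im[:,:,::-1],(800,600),interpolation=cv2.INTER_CUBIC))
    p=robot.camera_params(n); print(n,{k:np.round(v,3).tolist() for k,v in p.items()})
s=robot.read_state();print(s)
E
```

```text
pics
top {'fx': 397.708, 'fy': 397.708, 'cx': 256.89, 'cy': 191.974, 'distortion': [0.022, 0.0, 0.0, 0.0, 0.0], 'cam_to_world': [[-0.011, -0.995, 0.094, 366.464], [-1.0, 0.011, 0.006, -14.432], [-0.007, -0.094, -0.996, 1084.659], [0.0, 0.0, 0.0, 1.0]]}
scene {'fx': 349.069, 'fy': 349.069, 'cx': 257.172, 'cy': 199.716, 'distortion': [0.018, 0.0, 0.0, 0.0, 0.0], 'cam_to_world': [[-0.658, 0.587, -0.471, 917.868], [0.753, 0.502, -0.426, 392.469], [-0.014, -0.636, -0.772, 843.732], [0.0, 0.0, 0.0, 1.0]]}
{'time_s': 0.1, 'joints': array([ 1.03749892e+00,  5.28383010e-01,  1.43374498e+00, -2.68065314e-05,
        1.18140029e+00, -1.78499229e-01]), 'qvel': array([-0.00066048, -0.0025328 , -0.00303014,  0.00053382,  0.00158153,
       -0.00032331]), 'joint_torque': array([ 8.94376080e-05, -4.40987098e+01, -1.77150965e+01,  6.35232520e-02,
        5.34070143e-02, -4.10977884e-05]), 'eef_pos': array([216.78207156, 585.53441586, 232.67272342]), 'ee_rot': array([-1.57270560e+00,  3.19290382e-04, -3.54788286e-01]), 'force': array([ 0.43845446,  0.82588452, -0.06318548]), 'wrist_torque': array([ 0.01441352, -0.02222762,  0.0159348 ]), 'width': 1.0004371325513215}
```

View pics/top0.png

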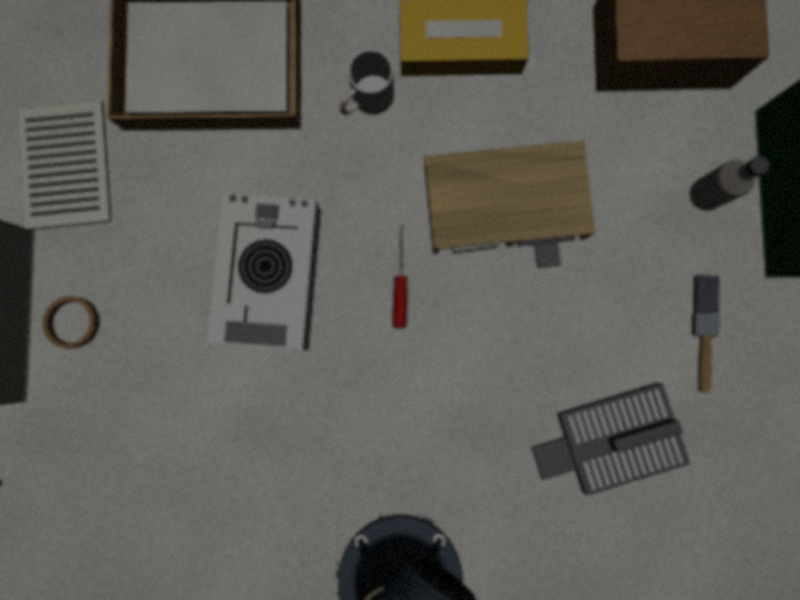

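View pics/scene0.png

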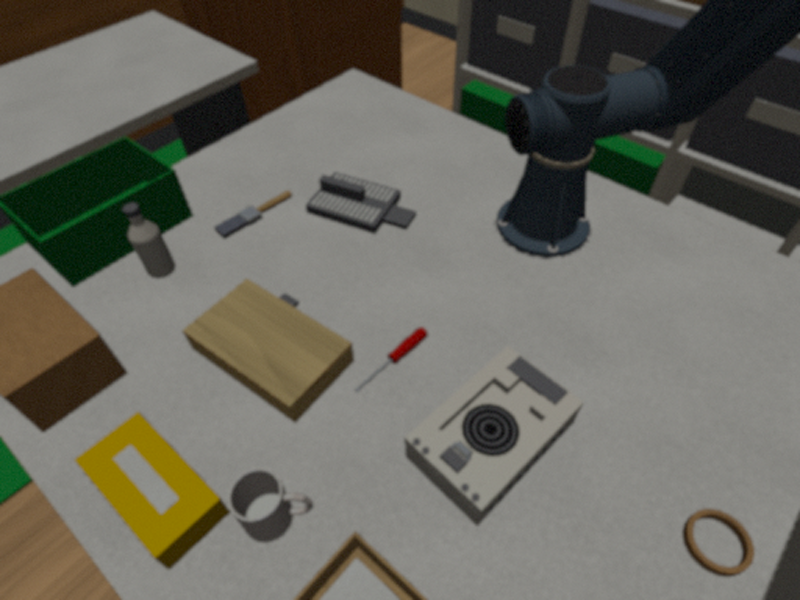

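The top view shows the purifier at about (262,270), with the grey lip at (255,333) and the roller block at (266,213). The smaller cartridge's tongue pokes out of the riser at (547,253). The loose cartridge at (625,440) is the look-alike. Next I'll enlarge both areas.

```bash
cat > h.py <<'E'
from bench import robot
import cv2,numpy as np
from scipy.spatial.transform import Rotation as R
def px2w(name,uv,z,p=None):
    p=p or robot.camera_params(name)
    K=np.array([[p['fx'],0,p['cx']],[0,p['fy'],p['cy']],[0,0,1]])
    u=cv2.undistortPoints(np.array([[uv]],float),K,np.array(p['distortion'],float))[0,0]
    T=np.array(p['cam_to_world']);d=T[:3,:3]@[u[0],u[1],1];o=T[:3,3]
    return o+d*(z-o[2])/d[2]
def w2px(name,P,p=None):
    p=p or robot.camera_params(name)
    K=np.array([[p['fx'],0,p['cx']],[0,p['fy'],p['cy']],[0,0,1]])
    T=np.linalg.inv(np.array(p['cam_to_world']));c=np.atleast_2d(P)@T[:3,:3].T+T[:3,3]
    return cv2.projectPoints(c,np.zeros(3),np.zeros(3),K,np.array(p['distortion'],float))[0][:,0]
E
python3 - <<'E'
from h import *
im=np.mean([robot.camera("top") for _ in range(4)],0).astype(np.uint8)[:,:,::-1]
np.save("top.npy",im)
a=im[115:230,128:208]; b=im[85:180,268:385]
a=cv2.resize(a,None,fx=5,fy=5,interpolation=cv2.INTER_CUBIC);b=cv2.resize(b,None,fx=3.2,fy=3.2,interpolation=cv2.INTER_CUBIC)
c=np.zeros((600,800,3),np.uint8);c[:575,:400]=a;c[:b.shape[0],405:405+b.shape[1]]=b
cv2.imwrite("pics/c1.png",cv2.convertScaleAbs(c,alpha=1.5))
E
```

```text
(no output)
```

View pics/c1.png

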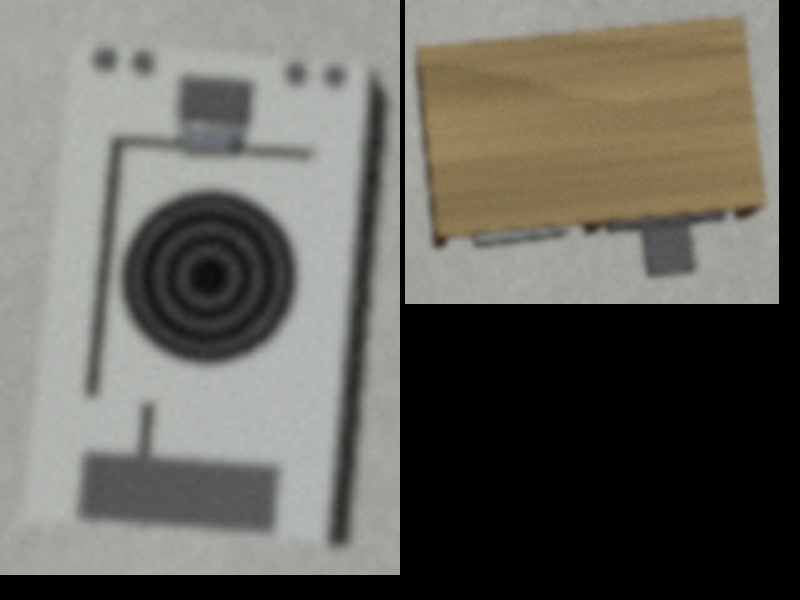

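Run:
```python
from h import *
A=lambda x,y,z:px2w("top",((x+.5)/5-.5+128,(y+.5)/5-.5+115),z)
B=lambda x,y,z:px2w("top",((x-405+.5)/3.2-.5+268,(y+.5)/3.2-.5+85),z)
np.set_printoptions(precision=1,suppress=True)
l1,l2=A(82,454,72),A(279,465,72); print("lip",l1,l2,np.linalg.norm(l1-l2),np.arctan2(*(l2-l1)[:2])); m=(l1+l2)/2
l3,l4=A(77,518,72),A(274,532,72);print(l3,l4,np.linalg.norm(l3-l1))
b1,b2=A(182,76,78),A(253,83,78);bm=(b1+b2)/2;print("blk",b1,b2,np.linalg.norm(b1-b2));
c=A(209,276,50);print("circ",c)
r=A(211,135,78);print("roll",r)
d=bm-m;print("axis yaw blk",np.arctan2(d[1],d[0]),np.hypot(*d[:2]));d=c-m;print("circ",np.arctan2(d[1],d[0]),np.hypot(*d[:2]))
edge=A(338,540,70)-A(370,75,70);print("edge yaw",np.arctan2(-edge[1],-edge[0]),A(338,540,70),A(370,75,70))
t1,t2,t3,t4=B(647,277,10),B(694,272,10),B(642,229,10),B(690,224,10)
print("tongue",t1,t2,t3,t4,np.linalg.norm(t1-t2));tm=(t1+t2)/2;d=(t3+t4)/2-tm;print(tm,np.arctan2(d[1],d[0]))
f=[B(418,48,58),B(745,17,58),B(764,205,58),B(440,237,58)];print("riser",*f);
for i in range(4):
  d=f[i]-f[i-1];print(np.arctan2(d[1],d[0]),np.hypot(*d[:2]))
print("case",B(475,243,26),B(567,233,26))
print("screw",px2w("top",(400/800*512,302/600*384),10),px2w("top",(402/800*512,227/600*384),10))
```

```text
lip [431.2 279.9  72. ] [424.4 179.5  72. ] 100.66910067260764 -3.074222060837968
[398.6 281.9  72. ] [390.4 181.8  72. ] 32.61685245233265
blk [625.6 229.6  78. ] [621.5 192.9  78. ] 36.87133213849182
circ [525.5 221.1  50. ]
roll [594.5 214.4  78. ]
axis yaw blk -0.09383536911889606 196.6155735730323
circ -0.08754659957051161 98.10200924640418
edge yaw -0.06540518399737208 [386.  149.5  70. ] [627.1 133.7  70. ]
tongue [ 522.2 -243.6   10. ] [ 526.  -283.5   10. ] [ 563.5 -240.6   10. ] [ 567.3 -281.5   10. ] 40.10104374243519
[ 524.1 -263.5   10. ] 0.06023493116626759
riser [708.6 -50.1  58. ] [ 730.8 -320.4   58. ] [ 573.2 -330.1   58. ] [550.2 -65.9  58. ]
0.09899295539450272 159.1837231347229
-1.4888178867423567 271.14524940402634
-3.0799777411777063 157.87533167771454
1.6577444551999225 265.2255449228533
case [550.5 -96.8  26. ] [ 558.  -174.3   26. ]
screw [464.6  -5.5  10. ] [596.8 -10.4  10. ]
```

send_rows([
  [[30, 0, -35], -0.145],
  [[30, 0, -35], -0.145],
  [[30, 0, -35], -0.145],
  [[25, 0, -40], 0],
  [[25, 0, -40], 0],
  [[25, 0, -40], 0],
  [[25, 0, -40], 0],
  [[20, 0, -45], 0],
  [[20, 0, -45], 0],
  [[15, 0, -45], 0],
  [[10, 0, -45], 0],
  [[0, 0, -48], 0],
  [[0, 0, -48], 0],
], fingers=62)

```text
time_s: 1.6
eef_pos: [495.3, 37.1, 233.1]
ee_rot: [-1.566, -0.012, 0.096]
force: [1.3, 0.1, 0.1]
width: 0.712
```

```bash
cat >> h.py <<'E'
np.set_printoptions(precision=3,suppress=True)
def togo(x,y,z,yaw):
    s=robot.read_state();r=R.from_euler('xyz',s['ee_rot']);p=s['eef_pos']
    d=r.inv().apply(np.array([x,y,z])-p)
    tx=r.apply([1,0,0]);cur=np.arctan2(tx[1],tx[0])
    print("t",s['time_s'],"pos",p,"yaw",round(cur,3),"tooly",r.apply([0,1,0]),"F",s['force'],"w",s['width']*87)
    print("go",d,"turn",round(cur-yaw,3))
E
python3 -c "
from h import *
togo(535,-263,150,.075)"
```

```text
t 1.6 pos [495.316  37.109 233.147] yaw 0.096 tooly [ 0.012  0.006 -1.   ] F [1.324 0.083 0.142] w 61.950507130549916
go [   9.876   81.787 -302.931] turn 0.021
```

send_rows([
  [[2, 0, -48], 0.02],
  [[2, 0, -48], 0],
  [[2, 0, -48], 0],
  [[2, 10, -48], 0],
  [[2, 20, -48], 0],
  [[0, 25, -48], 0],
  [[0, 25, -14], 0],
  [[0, 0, 0], 0],
])

```text
time_s: 2.4
eef_pos: [531.3, -273.7, 156.6]
ee_rot: [-1.573, -0.022, 0.065]
force: [0.3, 0.3, -0.2]
width: 0.712
```

```bash
python3 -c "
from h import *
togo(535,-263,150,.075)
p=robot.camera_params('wrist')
cv2.imwrite('pics/w1.png',cv2.resize(robot.camera('wrist')[:,:,::-1],(800,600)))
import pickle;pickle.dump(p,open('w1.pkl','wb'));print(p['cam_to_world'])
print(w2px('wrist',[[524,-263.5,10],[535,-263,10]],p)*800/512)"
```

```text
t 2.4 pos [ 531.284 -273.717  156.572] yaw 0.065 tooly [ 0.023 -0.001 -1.   ] F [ 0.262  0.317 -0.239] w 61.97405075989126
go [ 4.258  6.644 10.468] turn -0.01
[[  -0.066    0.951    0.302  450.488]
 [   0.998    0.064    0.018 -278.393]
 [  -0.002    0.302   -0.953  305.539]
 [   0.       0.       0.       1.   ]]
[[422.664 274.54 ]
 [422.147 290.666]]
```

View pics/w1.png

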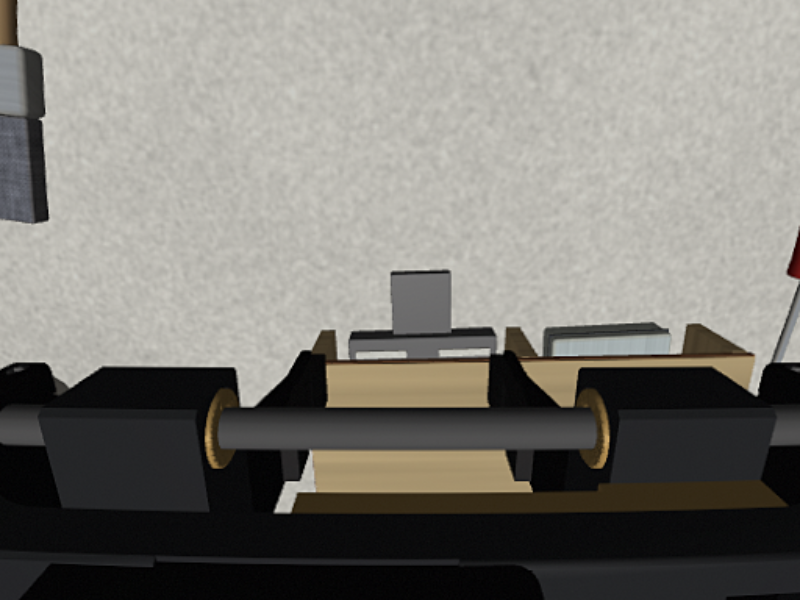

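The wrist view shows the tongue tip at (391,271)-(450,270) and its base at (391,334)-(450,332). The frame edge runs from (350,333) to (497,329). All of this agrees with the top-view estimate.

```bash
python3 -c "
from h import *
import pickle;p=pickle.load(open('w1.pkl','rb'))
g=lambda x,y,z:px2w('wrist',(x*.64,y*.64),z,p)
t=[g(391,271,10),g(450,270,10)];print(t,g(391,334,10),g(450,332,10))
d=g(496,331,18)-g(349,334,18);print('frame yaw',np.arctan2(d[0],-d[1])*1,d)
print('case',g(545,330,26),g(662,324,26))
d=(g(391,334,10)+g(450,332,10)-t[0]-t[1])/2;print(d,np.arctan2(d[1],d[0]))
togo(535,-263,14,.075)"
```

```text
[array([ 523.002, -284.362,   10.   ]), array([ 519.752, -245.887,   10.   ])] [ 567.144 -281.885   10.   ] [ 562.997 -241.79    10.   ]
frame yaw -3.0530155415807405 [-8.646 97.36   0.   ]
case [ 551.485 -182.496   26.   ] [ 542.391 -106.334   26.   ]
[43.693  3.287  0.   ] 0.07509215116651587
t 2.45 pos [ 532.211 -273.486  158.326] yaw 0.066 tooly [ 0.025 -0.003 -1.   ] F [ 1.078 -0.756  0.336] w 61.822775437643436
go [ -0.082 144.321  10.915] turn -0.009
```

send_rows([
  [[0, 30, 5], -0.02],
  [[0, 30, 5], 0],
  [[0, 30, 0], 0],
  [[0, 20, 0], 0],
  [[0, 0, 0], 0],
])

```text
time_s: 2.95
eef_pos: [539.5, -259.6, 54.1]
ee_rot: [-1.582, -0.034, 0.093]
force: [-0.4, 0.1, 0.2]
width: 0.711
```

```bash
python3 -c "
from h import *
togo(535,-264,14,.083)"
```

```text
t 2.95 pos [ 539.45  -259.616   54.125] yaw 0.093 tooly [ 0.035 -0.008 -0.999] F [-0.413  0.053  0.155] w 61.887361865643946
go [-6.199 39.98  -3.498] turn 0.01
```

send_rows([
  [[-3, 20, -2], 0.01],
  [[-3, 18, -1], 0],
  [[0, 3, 0], 0],
])

```text
time_s: 3.25
eef_pos: [539.3, -261.8, 18.9]
ee_rot: [-1.587, -0.041, 0.088]
force: [-0.5, -0.3, 0.5]
width: 0.709
```

```bash
python3 -c "
from h import *
togo(535,-264,14,.083)"
```

```text
t 3.25 pos [ 539.292 -261.81    18.867] yaw 0.088 tooly [ 0.042 -0.013 -0.999] F [-0.478 -0.349  0.509] w 61.715666033700295
go [-4.663  4.709 -1.728] turn 0.005
```

send_rows([
  [[-2, 3, -1], 0],
  [[-2, 2, -1], 0],
])

```text
time_s: 3.45
eef_pos: [537.7, -264.0, 17.0]
ee_rot: [-1.59, -0.045, 0.09]
force: [-0.3, -0.4, 0.1]
width: 0.713
```

send_rows([
  [[0, 0, 0], 0],
  [[0, 0, 0], 0],
  [[0, 0, 0], 0],
  [[0, 0, 0], 0],
  [[0, 0, 0], 0],
], fingers=30)

```text
time_s: 3.95
eef_pos: [538.9, -264.8, 20.0]
ee_rot: [-1.593, -0.048, 0.09]
force: [0.8, 0.4, -1.4]
width: 0.438
```

```bash
python3 -c "
from h import *
togo(535,-264,14,.083)"
```

```text
t 3.95 pos [ 538.936 -264.756   19.982] yaw 0.09 tooly [ 0.05  -0.018 -0.999] F [ 0.753  0.399 -1.415] w 38.09937876103562
go [-4.135  5.764  1.236] turn 0.007
```

send_rows([
  [[0, 0.8, 0], 0],
  [[-1, 4, 0], 0],
  [[-1, 5, 0], 0],
], fingers=55)

```text
time_s: 4.25
eef_pos: [538.5, -266.5, 11.8]
ee_rot: [-1.596, -0.05, 0.091]
force: [-7.9, -0.9, 48.9]
width: 0.597
```

send_rows([
  [[-1, 1, 0], 0],
  [[0, 0.6, 0], 0],
  [[0, 0.6, 0], 0],
  [[0, 0.6, 0], 0],
], fingers=30)

```text
time_s: 4.65
eef_pos: [537.9, -263.5, 12.1]
ee_rot: [-1.59, -0.052, 0.086]
force: [-1.8, -1.3, 7.9]
width: 0.454
```

```bash
python3 -c "
from h import *
togo(535,-264,14,.083)"
```

```text
t 4.65 pos [ 537.897 -263.514   12.081] yaw 0.086 tooly [ 0.053 -0.015 -0.998] F [-1.846 -1.303  7.86 ] w 39.503327321167696
go [-2.825 -2.063 -0.277] turn 0.003
```

send_rows([
  [[-12, 0.3, 0], 0],
  [[-16, 0.3, 0], 0],
  [[-16, 0.3, 0], 0],
  [[-16, 0.3, 0], 0],
  [[-16, 0.3, 0], 0],
])

```text
time_s: 5.15
eef_pos: [480.4, -278.7, 12.8]
ee_rot: [-1.617, -0.093, 0.075]
force: [9.7, 4.7, 9.8]
width: 0.456
```

```bash
python3 -c "
from h import *
togo(385,-277,12,.083)"
```

```text
t 5.15 pos [ 480.398 -278.668   12.78 ] yaw 0.075 tooly [ 0.096 -0.039 -0.995] F [9.697 4.66  9.848] w 39.63261835318745
go [-94.666  -8.448   8.434] turn -0.008
```

send_rows([
  [[-16, -1, 2], 0],
  [[-16, -1, 2], 0],
  [[-16, -1, 2], 0],
  [[-16, -1, 2], 0],
])

```text
time_s: 5.55
eef_pos: [423.1, -282.5, 13.4]
ee_rot: [-1.636, -0.112, 0.072]
force: [7.7, 1.0, 6.8]
width: 0.454
```

```bash
python3 -c "
from h import *
togo(385,-277,12,.083)"
```

```text
t 5.55 pos [ 423.057 -282.541   13.432] yaw 0.072 tooly [ 0.116 -0.057 -0.992] F [7.738 1.001 6.765] w 39.51837811102822
go [-37.487  -3.313   8.051] turn -0.011
```

send_rows([
  [[-13, -1, 2], 0],
  [[-13, -1, 2], 0],
  [[-13, -1, 2], 0],
  [[0, 0, 0], 0],
])

```text
time_s: 5.95
eef_pos: [386.7, -285.0, 14.0]
ee_rot: [-1.651, -0.123, 0.067]
force: [-4.3, -0.7, 2.2]
width: 0.458
```

send_rows([
  [[0, 0, 0], 0],
  [[0, 0, 0], 0],
  [[0, 0, 0], 0],
], fingers=65)

```text
time_s: 6.25
eef_pos: [388.0, -289.7, 14.9]
ee_rot: [-1.661, -0.127, 0.067]
force: [-2.0, -4.5, 6.6]
width: 0.645
```

send_rows([
  [[0, -20, 0], 0],
  [[0, -30, 0], 0],
  [[0, -30, 0], 0],
  [[0, -40, 0], 0],
  [[0, -40, 0], 0],
])

```text
time_s: 6.75
eef_pos: [364.2, -272.9, 170.5]
ee_rot: [-1.643, -0.115, 0.065]
force: [0.8, -0.6, 0.6]
width: 0.745
```

```bash
python3 -c "
from h import *
togo(508,-269,120,.083)
p=robot.camera_params('wrist')
cv2.imwrite('pics/w2.png',cv2.resize(robot.camera('wrist')[:,:,::-1],(800,600)))
import pickle;pickle.dump(p,open('w2.pkl','wb'));print(p['cam_to_world'])"
```

```text
t 6.75 pos [ 364.176 -272.921  170.503] yaw 0.065 tooly [ 0.119 -0.064 -0.991] F [ 0.759 -0.642  0.609] w 64.8092891446604
go [137.043  66.859  -0.651] turn -0.018
[[  -0.058    0.918    0.392  269.322]
 [   0.996    0.081   -0.042 -267.99 ]
 [  -0.071    0.388   -0.919  311.019]
 [   0.       0.       0.       1.   ]]
```

View pics/w2.png

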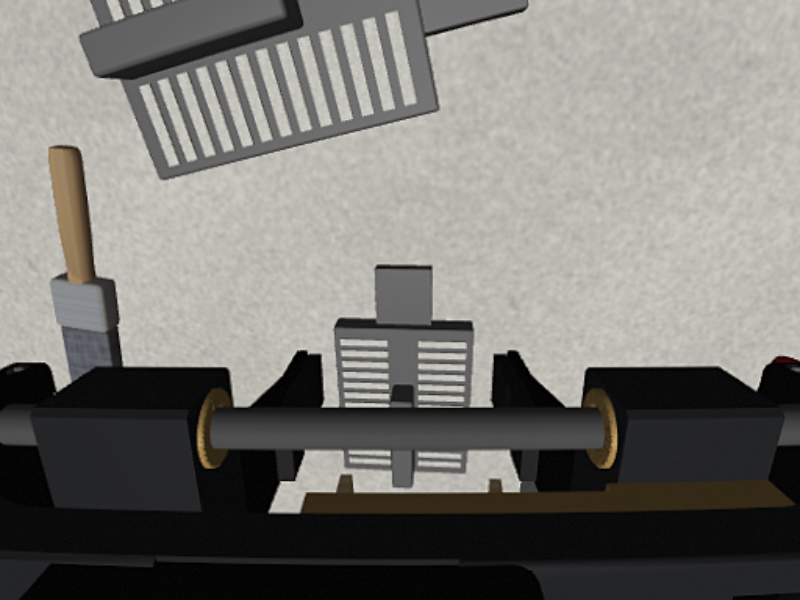

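The cartridge is out and clear of the riser. Its tongue tip is at (375,266)-(432,266), and its frame corners are at (335,322), (473,322) and, at the far end, (345,469), (466,472).

```bash
python3 -c "
from h import *
import pickle;p=pickle.load(open('w2.pkl','rb'))
g=lambda x,y,z:px2w('wrist',(x*.64,y*.64),z,p)
t=(g(375,268,10)+g(432,267,10))/2
a,b,c,d=g(335,328,18),g(473,329,18),g(345,466,18),g(466,471,18)
print(t,a,b,c,d);e=(c+d-a-b)/2;print('len',e,np.arctan2(e[1],e[0]));f=b-a;print('wid',f,np.arctan2(-f[0],f[1]))
h=g(402,388,42),g(402,485,42);print('handle',h)
yaw=np.arctan2(*( (c+d)/2-t)[[1,0]]);u=np.array([np.cos(yaw),np.sin(yaw),0]);print(yaw,'o',(a+b+c+d)/4,t+107*u)
togo(470,-268,80,.07)"
```

```text
[ 371.895 -285.64    10.   ] [ 418.469 -331.434   18.   ] [ 410.226 -234.116   18.   ] [ 544.694 -323.788   18.   ] [ 537.785 -224.957   18.   ]
len [126.892   8.402   0.   ] 0.06611660415624203
wid [-8.243 97.318  0.   ] 0.08450127909957936
handle (array([ 447.884, -279.901,   42.   ]), array([ 535.458, -275.185,   42.   ]))
0.06643392498090664 o [ 477.793 -278.574   18.   ] [ 478.659 -278.536   10.   ]
t 6.8 pos [ 365.723 -274.652  175.753] yaw 0.067 tooly [ 0.125 -0.072 -0.99 ] F [0.9   0.396 2.659] w 64.76540739770971
go [ 92.228 107.29    8.335] turn -0.003
```

```bash
python3 -c "
from h import *
togo(510,-276,60,.07)"
```

```text
t 6.8 pos [ 365.723 -274.652  175.753] yaw 0.067 tooly [ 0.125 -0.072 -0.99 ] F [0.9   0.396 2.659] w 64.76540739770971
go [128.916 132.653  -0.305] turn -0.003
```

send_rows([
  [[30, 10, 0], 0],
  [[30, 20, 0], 0],
  [[30, 30, 2], 0],
  [[30, 30, 3], 0],
  [[8, 20, 0], 0],
  [[0, 0, 0], 0],
], fingers=50)

```text
time_s: 7.4
eef_pos: [511.4, -267.6, 80.0]
ee_rot: [-1.654, -0.122, 0.067]
force: [-0.2, 0.1, -0.7]
width: 0.579
```

```bash
python3 -c "
from h import *
togo(510,-276,35,.07)"
```

```text
t 7.4 pos [ 511.44  -267.554   80.021] yaw 0.067 tooly [ 0.127 -0.075 -0.989] F [-0.182  0.076 -0.726] w 50.342174620845384
go [-7.475 44.979 -4.617] turn -0.003
```

send_rows([
  [[-3, 15, -2], 0],
  [[-3, 15, -2], 0],
  [[-2, 10, -1], 0],
  [[0, 2, 0], 0],
])

```text
time_s: 7.8
eef_pos: [506.6, -274.0, 36.3]
ee_rot: [-1.65, -0.118, 0.068]
force: [0.3, -0.3, -0.5]
width: 0.577
```

```bash
python3 -c "
from h import *
togo(510,-276,35,.07)"
```

```text
t 7.8 pos [ 506.55  -274.047   36.305] yaw 0.068 tooly [ 0.122 -0.071 -0.99 ] F [ 0.349 -0.292 -0.473] w 50.15709322990895
go [ 3.133  1.853 -2.042] turn -0.002
```

send_rows([
  [[2, 1.5, -1], 0],
  [[1, 1, -1], 0],
  [[0, 0.6, 0], 0],
  [[0, 0.6, 0], 0],
  [[0, 0.6, 0], 0],
  [[0, 0.6, 0], 0],
  [[0, 0.6, 0], 0],
  [[0, 0.6, 0], 0],
], fingers=8)

```text
time_s: 8.6
eef_pos: [510.8, -277.2, 34.9]
ee_rot: [-1.652, -0.121, 0.068]
force: [-1.5, 0.4, 5.4]
width: 0.192
```

```bash
python3 -c "
from h import *
togo(510,-276,35,.07)"
```

```text
t 8.6 pos [ 510.814 -277.161   34.891] yaw 0.068 tooly [ 0.125 -0.073 -0.989] F [-1.494  0.435  5.412] w 16.716159375900176
go [-0.715 -0.295  1.193] turn -0.002
```

send_rows([
  [[0, 2, -4], 0],
  [[0, 2, -4], 0],
  [[0, 2, -4], 0],
  [[0, 2, -4], 0],
  [[0, 2, -4], 0],
  [[0, 2, -4], 0],
])

```text
time_s: 9.2
eef_pos: [510.8, -277.7, 34.5]
ee_rot: [-1.616, -0.114, 0.06]
force: [0.7, 11.7, 18.8]
width: 0.184
```

```bash
python3 -c "
from h import *
togo(510,-276,35,.07);print(robot.read_state()['wrist_torque'])"
```

```text
t 9.2 pos [ 510.762 -277.706   34.531] yaw 0.06 tooly [ 0.116 -0.038 -0.992] F [ 0.727 11.744 18.822] w 16.016788740478948
go [-0.6   -0.62   1.723] turn -0.01
[ 2.2   -0.341  0.375]
```

send_rows([
  [[0, 2, -4], 0],
  [[0, 2, -4], 0],
  [[0, 2, -4], 0],
  [[0, 2, -4], 0],
  [[0, 1, -2], 0],
  [[0, 0, 0], 0],
])

```text
time_s: 9.8
eef_pos: [510.9, -277.4, 34.6]
ee_rot: [-1.59, -0.11, 0.06]
force: [-0.1, 0.1, -2.0]
width: 0.181
```

```bash
python3 -c "
from h import *
togo(510,-276,35,.07);print(robot.read_state()['wrist_torque'])"
```

```text
t 9.8 pos [ 510.897 -277.413   34.618] yaw 0.06 tooly [ 0.11  -0.013 -0.994] F [-0.144  0.074 -2.042] w 15.737460115601856
go [-0.764 -0.497  1.455] turn -0.01
[0.027 0.027 0.014]
```

send_rows([
  [[2, -20, 0], 0],
  [[3, -20, 0], 0],
  [[3, -20, 0], 0],
  [[3, -15, 0], 0],
  [[0, 0.5, 0], 0],
])

```text
time_s: 10.3
eef_pos: [511.8, -274.9, 107.8]
ee_rot: [-1.586, -0.104, 0.058]
force: [0.6, -1.1, -3.7]
width: 0.182
```

```bash
python3 -c "
from h import *
togo(552,-274,103,.07);print(robot.read_state()['wrist_torque'])
p=robot.camera_params('wrist')
cv2.imwrite('pics/w3.png',cv2.resize(robot.camera('wrist')[:,:,::-1],(800,600)))
import pickle;pickle.dump(p,open('w3.pkl','wb'))"
```

```text
t 10.3 pos [ 511.787 -274.85   107.751] yaw 0.058 tooly [ 0.105 -0.009 -0.994] F [ 0.602 -1.069 -3.717] w 15.838828945122522
go [39.483  8.924 -1.366] turn -0.012
[0.008 0.046 0.004]
```

View pics/w3.png

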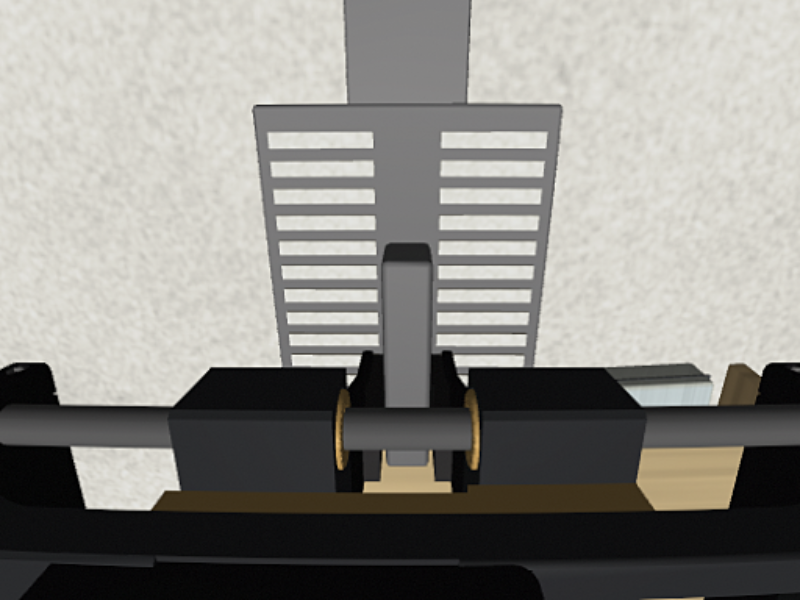

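The cartridge hangs in the grip. Its frame's front top corners are at (253,107) and (561,107), and the handle's top runs from (384-431,262) to (387-428,465). I'll fit its pose from these.

```bash
cat >> h.py <<'E'
def pnp(p,obj,pix):
    K=np.array([[p['fx'],0,p['cx']],[0,p['fy'],p['cy']],[0,0,1]])
    pix=np.array(pix,float)*.64
    ok,rv,tv=cv2.solvePnP(np.array(obj,float),pix,K,np.array(p['distortion'],float),flags=cv2.SOLVEPNP_SQPNP)
    ok,rv,tv=cv2.solvePnP(np.array(obj,float),pix,K,np.array(p['distortion'],float),rv,tv,True)
    e=cv2.projectPoints(np.array(obj,float),rv,tv,K,np.array(p['distortion'],float))[0][:,0]-pix
    T=np.array(p['cam_to_world']);Rw=T[:3,:3]@cv2.Rodrigues(rv)[0];o=T[:3,:3]@tv[:,0]+T[:3,3]
    print("origin",o,"x",Rw[:,0],"z",Rw[:,2],"tilt(up +x)",np.arcsin(Rw[2,0]),"yaw",np.arctan2(Rw[1,0],Rw[0,0]),"res",np.abs(e).max())
    print("tongue",o+Rw@[-107,0,5]);return o,Rw
OBJ=[[-65,50,18],[-65,-50,18],[-20,8,42],[-20,-8,42],[60,8,42],[60,-8,42]]
E
python3 -c "
from h import *
import pickle;p=pickle.load(open('w3.pkl','rb'));print(p['fx'])
pnp(p,OBJ,[(561,107),(253,107),(431,262),(384,262),(428,465),(387,465)])"
```

```text
296.80238650199436
origin [ 481.514 -276.597   69.928] x [ 0.998  0.058 -0.004] z [0.003 0.018 1.   ] tilt(up +x) -0.0044299378558909485 yaw 0.0582081843423259 res 1.5113477793007632
tongue [ 374.713 -282.732   75.401]
```

send_rows([
  [[12, 3, 0], 0],
  [[12, 2, 0], 0],
  [[12, 2, 0], 0],
  [[0, 2, 0], 0],
])

```text
time_s: 10.75
eef_pos: [549.6, -271.3, 96.7]
ee_rot: [-1.58, -0.099, 0.057]
force: [-0.2, 0.2, -2.1]
width: 0.18
```

send_rows([
  [[0, 4, 0], 0],
  [[0, 4, 0], 0],
  [[0, 4, 0], 0],
  [[0, 3, 0], 0],
])

```text
time_s: 11.15
eef_pos: [547.1, -271.2, 87.9]
ee_rot: [-1.579, -0.09, 0.061]
force: [-6.0, 2.3, 15.4]
width: 0.179
```

send_rows([
  [[0, 4, 0], 0],
  [[0, 4, 0], 0],
  [[0, 3, 0], 0],
])

```text
time_s: 11.45
eef_pos: [544.3, -271.5, 84.4]
ee_rot: [-1.579, -0.086, 0.062]
force: [-4.9, 0.2, 12.0]
width: 0.178
```

```bash
python3 -c "
from h import *
togo(552,-274,103,.07)
p=robot.camera_params('wrist')
cv2.imwrite('pics/w4.png',cv2.resize(robot.camera('wrist')[:,:,::-1],(800,600)))
import pickle;pickle.dump(p,open('w4.pkl','wb'))"
```

```text
t 11.45 pos [ 544.334 -271.451   84.394] yaw 0.062 tooly [ 0.086 -0.003 -0.996] F [-4.904  0.179 12.031] w 15.512977783967193
go [  9.067 -17.868  -3.16 ] turn -0.008
```

View pics/w4.png

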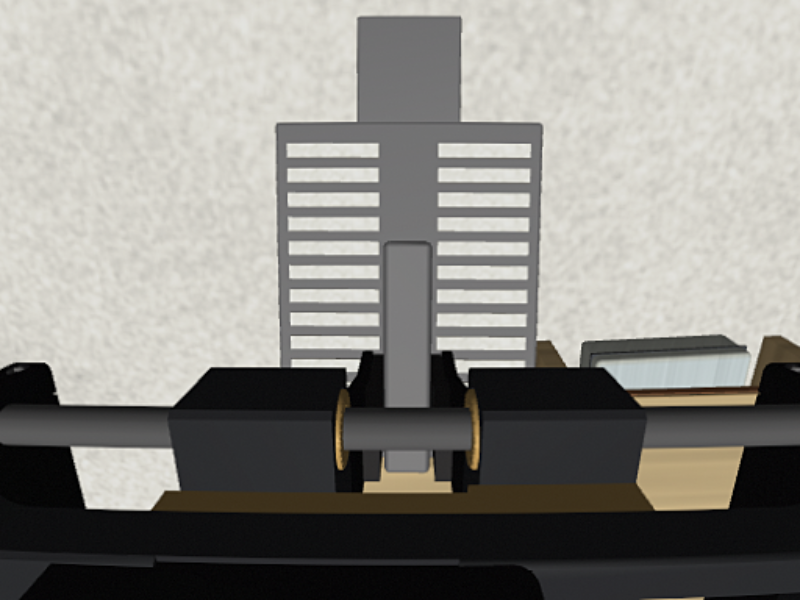

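The tongue tip is now visible at (358,17)-(461,17), with the frame's front corners at (277,124) and (542,124) and the handle's front at (385-431,243). The cartridge has tilted tongue-down.

```bash
python3 -c "
from h import *
import pickle;p=pickle.load(open('w4.pkl','rb'))
pnp(p,OBJ+[[-107,20,10],[-107,-20,10]],[(542,125),(277,125),(431,243),(385,243),(429,471),(387,471),(461,17),(358,17)])"
```

```text
origin [ 521.364 -271.764   41.246] x [0.967 0.06  0.247] z [-0.246 -0.02   0.969] tilt(up +x) 0.24981435107438374 yaw 0.06197747973818353 res 1.081362736372057
tongue [ 416.652 -278.285   19.638]
```

send_rows([
  [[0, -15, 0], 0],
  [[0, -25, 3], 0],
  [[0, -25, 20], 0.02],
  [[0, -25, 35], 0.03],
  [[0, -10, 40], 0.03],
  [[0, 0, 40], 0.03],
  [[0, 0, 40], 0.03],
  [[0, 0, 40], 0],
  [[0, 0, 40], 0],
  [[0, 0, 40], 0],
  [[0, 0, 40], 0],
])

```text
time_s: 12.6
eef_pos: [547.1, 70.8, 185.1]
ee_rot: [-1.567, -0.084, -0.098]
force: [1.3, -1.0, -2.9]
width: 0.181
```

```bash
python3 -c "
from h import *
togo(560,219,180,-.08)"
```

```text
t 12.6 pos [547.109  70.819 185.11 ] yaw -0.098 tooly [ 0.084 -0.005 -0.996] F [ 1.328 -0.991 -2.882] w 15.757885495395177
go [ -2.149   5.453 148.713] turn -0.018
```

send_rows([
  [[0, 2, 38], -0.01],
  [[0, 2, 38], -0.01],
  [[0, 2, 35], 0],
  [[0, 2, 25], 0],
  [[0, 1, 5], 0],
  [[0, 1, 0], 0],
])

```text
time_s: 13.2
eef_pos: [556.3, 222.0, 171.9]
ee_rot: [-1.57, -0.079, -0.07]
force: [-0.7, -0.1, -2.4]
width: 0.18
```

```bash
python3 -c "
from h import *
togo(560,219,180,-.08)
p=robot.camera_params('wrist')
im=robot.camera('wrist')[:,:,::-1]
cv2.imwrite('pics/w5.png',cv2.resize(im,(800,600)))
import pickle;pickle.dump(p,open('w5.pkl','wb'))
print(w2px('wrist',[[427.8,229.7,72],[431,279.9,72],[424.4,179.5,72]],p)/.64)"
```

```text
t 13.2 pos [556.276 221.957 171.916] yaw -0.07 tooly [ 0.079 -0.005 -0.997] F [-0.657 -0.084 -2.403] w 15.677612508901529
go [ 4.547 -7.752 -2.685] turn 0.01
[[403.239  38.878]
 [510.292  38.961]
 [296.177  39.664]]
```

View pics/w5.png

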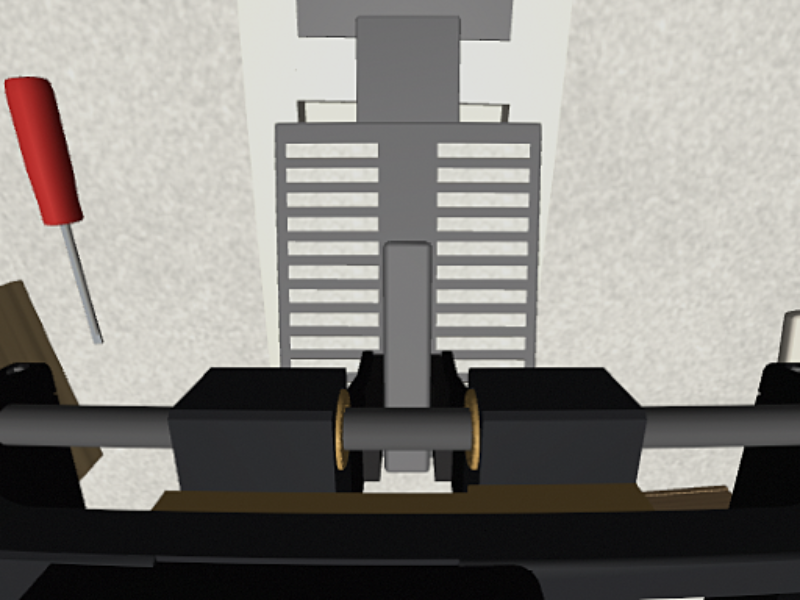

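The lip's inner edge runs (298,37)-(511,41), and the front pocket corners are near (303,102) and (507,104). The tongue edges, (358,17) and (460,17), sit well centred.

```bash
python3 -c "
from h import *
import pickle;p=pickle.load(open('w5.pkl','rb'))
g=lambda x,y,z:px2w('wrist',(x*.64,y*.64),z,p)
for z in (66,72):
  a,b=g(298,37,z),g(511,41,z);print('lip',z,a,b,np.linalg.norm(a-b),(a+b)/2,'yaw',np.arctan2(-(b-a)[0],(b-a)[1]))
a,b=g(301,102,70),g(508,104,70);print('pocket',a,b,np.linalg.norm(a-b),(a+b)/2,'yaw',np.arctan2(-(b-a)[0],(b-a)[1]))
o,Rw=pnp(p,OBJ+[[-107,20,10],[-107,-20,10]],[(541,125),(276,125),(431,243),(385,243),(429,471),(387,471),(460,16.5),(357,16.5)])
s=robot.read_state();print(Rw.T@(s['eef_pos']-o))
# crop of pics/w5 for edges
im=cv2.imread('pics/w5.png');cv2.imwrite('pics/w5c.png',cv2.resize(im[0:140,270:545],(800,407),interpolation=cv2.INTER_CUBIC))
"
```

```text
lip 66 [422.266 179.342  66.   ] [431.021 281.512  66.   ] 102.54396013984382 [426.644 230.427  66.   ] yaw -0.0854743585594429
lip 72 [423.345 180.514  72.   ] [431.889 280.233  72.   ] 100.08382303036036 [427.617 230.373  72.   ] yaw -0.08547435855944312
pocket [451.687 177.562  70.   ] [459.594 279.197  70.   ] 101.9430368245067 [455.64 228.38  70.  ] yaw -0.07763634957913827
origin [533.069 224.666 128.947] x [ 0.969 -0.067  0.239] z [-0.238  0.01   0.971] tilt(up +x) 0.24089392530779952 yaw -0.06948633425648162 res 1.0087564493977652
tongue [428.217 231.931 108.275]
[32.696 -1.405 35.99 ]
```

View pics/w5c.png

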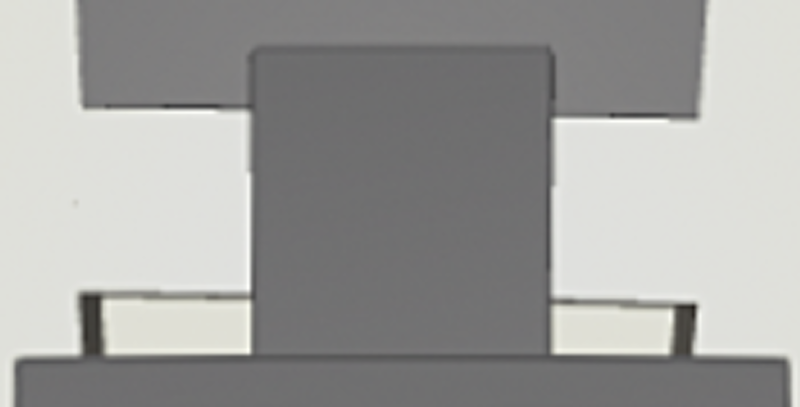

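```bash
python3 -c "
from h import *
togo(559.1,217.8,148,-.085)"
```

```text
t 13.25 pos [556.067 221.425 171.688] yaw -0.071 tooly [ 0.078 -0.005 -0.997] F [ 0.693  0.083 -3.097] w 15.792556897041413
go [ 1.417 23.869 -3.422] turn 0.014
```

send_rows([
  [[2, 6, -1.5], 0.015],
  [[2, 8, -1.5], 0],
  [[0, 5, -1], 0],
  [[0, 0.5, 0], 0],
])

```text
time_s: 13.65
eef_pos: [561.5, 211.9, 150.4]
ee_rot: [-1.571, -0.076, -0.092]
force: [-0.4, 0.5, -2.5]
width: 0.183
```

```bash
python3 -c "
from h import *
togo(559.1,217.8,148,-.085)"
```

```text
t 13.65 pos [561.49  211.934 150.406] yaw -0.092 tooly [ 0.076 -0.007 -0.997] F [-0.42   0.541 -2.498] w 15.906466731618789
go [-3.093  2.177  5.622] turn -0.007
```

send_rows([
  [[-1, 1, 2.5], -0.004],
  [[-1, 1, 1], 0],
  [[0, 0.3, 0], 0],
  [[0, 0.3, 0], 0],
])

```text
time_s: 14.05
eef_pos: [560.2, 214.8, 147.3]
ee_rot: [-1.571, -0.076, -0.089]
force: [0.7, 0.2, -3.5]
width: 0.183
```

```bash
python3 -c "
from h import *
togo(559.1,217.8,135,-.085)"
```

```text
t 14.05 pos [560.194 214.766 147.312] yaw -0.089 tooly [ 0.076 -0.007 -0.997] F [ 0.711  0.193 -3.484] w 15.885552350058791
go [-2.294 12.172  2.928] turn -0.004
```

send_rows([
  [[-0.5, 4, 2], -0.003],
  [[-0.5, 5, 0.5], 0],
  [[0, 3, 0], 0],
  [[0, 0.3, 0], 0],
  [[0, 0.2, 0], 0],
])

```text
time_s: 14.55
eef_pos: [560.4, 218.1, 133.9]
ee_rot: [-1.571, -0.077, -0.085]
force: [-0.9, -0.6, -3.3]
width: 0.179
```

```bash
python3 -c "
from h import *
togo(559.1,217.8,133,-.085)
p=robot.camera_params('wrist')
im=cv2.resize(robot.camera('wrist')[:,:,::-1],(800,600))
cv2.imwrite('pics/w6.png',cv2.resize(im[0:300,230:580],(800,686))[:600])
import pickle;pickle.dump(p,open('w6.pkl','wb'))"
```

```text
t 14.55 pos [560.371 218.058 133.881] yaw -0.085 tooly [ 0.076 -0.007 -0.997] F [-0.908 -0.557 -3.271] w 15.573033130379343
go [-1.308  0.783 -0.365] turn -0.0
```

View pics/w6.png

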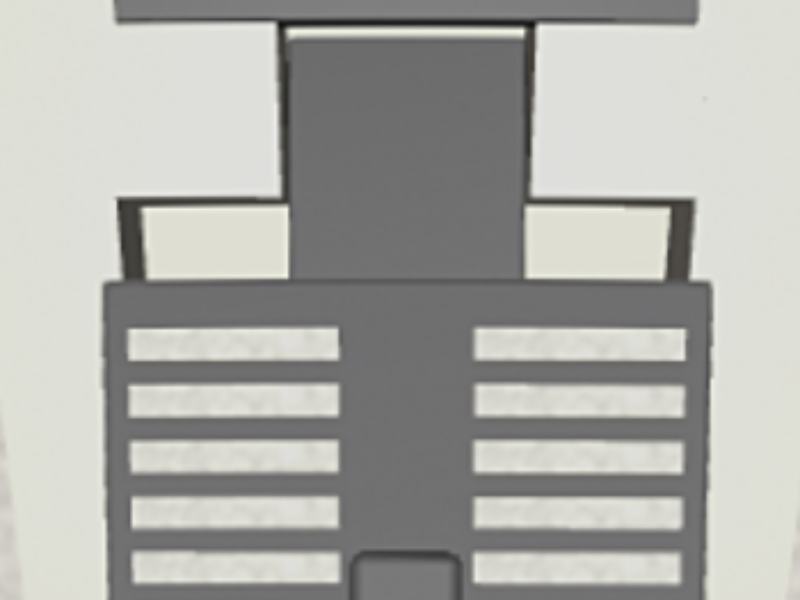

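The tongue (286-526) is centred in the slot (280-534), and its tip at row 38 lies just clear of the lip edge at row 22. I'll lower it, then slide it under.

send_rows([
  [[0, 4, 0], 0],
  [[0, 4, 0], 0],
  [[0, 3, 0], 0],
  [[0, 0.3, 0], 0],
  [[0, 0.3, 0], 0],
])

```text
time_s: 15.1
eef_pos: [561.5, 217.9, 121.4]
ee_rot: [-1.571, -0.077, -0.085]
force: [0.2, 0.1, -3.3]
width: 0.182
```

```bash
python3 -c "
from h import *
togo(546.6,218.9,121,-.085)"
```

```text
t 15.1 pos [561.528 217.851 121.372] yaw -0.085 tooly [ 0.077 -0.007 -0.997] F [ 0.172  0.112 -3.276] w 15.81521429285235
go [-14.947  -0.781  -0.228] turn -0.0
```

send_rows([
  [[-3, 0, 0], 0],
  [[-4, 0, 0], 0],
  [[-4, 0, 0], 0],
  [[-2, 0, 0], 0],
  [[0, 0, 0], 0],
])

```text
time_s: 15.6
eef_pos: [547.4, 219.1, 120.5]
ee_rot: [-1.571, -0.077, -0.085]
force: [0.3, 0.3, -3.6]
width: 0.179
```

```bash
python3 -c "
from h import *
togo(545.6,218.9,121,-.085)"
```

```text
t 15.6 pos [547.389 219.12  120.53 ] yaw -0.085 tooly [ 0.077 -0.007 -0.997] F [ 0.329  0.336 -3.579] w 15.602584071300967
go [-1.722 -0.605 -0.371] turn -0.0
```

send_rows([
  [[-1.5, 0, 0], 0],
  [[0, 0, 0], 0],
  [[0, 0, 0], 0],
  [[1, 3, 0], 0],
  [[1.5, 3, 0], 0],
  [[1.5, 3, 0], 0],
  [[0.5, 1, 0], 0],
])

```text
time_s: 16.3
eef_pos: [551.1, 219.0, 110.7]
ee_rot: [-1.57, -0.076, -0.086]
force: [-0.5, 1.1, 0.4]
width: 0.183
```

```bash
python3 -c "
from h import *
togo(557.2,217.9,86,-.085)"
```

```text
t 16.3 pos [551.053 219.047 110.729] yaw -0.086 tooly [ 0.076 -0.006 -0.997] F [-0.487  1.075  0.409] w 15.906392019331584
go [ 4.327 25.13  -0.623] turn -0.001
```

send_rows([
  [[0.8, 3, 0], 0],
  [[0.8, 3, 0], 0],
  [[0.7, 3, 0], 0],
  [[0.7, 3, 0], 0],
])

```text
time_s: 16.7
eef_pos: [553.4, 219.0, 105.8]
ee_rot: [-1.571, -0.074, -0.086]
force: [-9.3, -1.6, 23.2]
width: 0.177
```

send_rows([
  [[0.5, 4, 0], 0],
  [[0.5, 4, 0], 0],
  [[0.5, 4, 0], 0],
  [[0, 4, 0], 0],
])

```text
time_s: 17.1
eef_pos: [551.7, 219.0, 100.9]
ee_rot: [-1.572, -0.069, -0.085]
force: [-6.5, 2.2, 1.2]
width: 0.182
```

```bash
python3 -c "
from h import *
togo(557.2,217.9,86,-.085)"
```

```text
t 17.1 pos [551.65  219.047 100.899] yaw -0.085 tooly [ 0.069 -0.007 -0.998] F [-6.532  2.229  1.244] w 15.822690603914841
go [ 4.579 15.255 -0.652] turn 0.0
```

send_rows([
  [[1, 3, 0], 0],
  [[1, 3, 0], 0],
  [[1, 3, 0], 0],
  [[0.5, 3, 0], 0],
])

```text
time_s: 17.5
eef_pos: [554.7, 218.8, 88.5]
ee_rot: [-1.572, -0.067, -0.085]
force: [-2.3, 0.7, 2.1]
width: 0.183
```

send_rows([
  [[0.5, 3, 0], 0],
  [[0.5, 3, 0], 0],
  [[0, 3, 0], 0],
  [[0, 2, 0], 0],
])

```text
time_s: 17.9
eef_pos: [556.4, 218.6, 81.3]
ee_rot: [-1.573, -0.066, -0.084]
force: [-5.3, 0.1, 8.6]
width: 0.181
```

send_rows([
  [[0, 0, 0], 0],
  [[0, -1, 0], 0],
  [[0, -2, 0], 0],
  [[0, -10, 0], 0],
  [[0, -30, 0], 0],
  [[-20, -40, 0], 0],
  [[-30, -40, 0], 0],
  [[-30, -20, 0], 0],
  [[-10, 0, 0], 0],
], fingers=50)

```text
time_s: 18.8
eef_pos: [462.2, 226.9, 223.7]
ee_rot: [-1.57, -0.081, -0.086]
force: [0.5, -0.4, -0.6]
width: 0.573
```

```bash
python3 -c "
from h import *
togo(557.2,217.9,86,-.085)
p=robot.camera_params('wrist')
im=cv2.resize(robot.camera('wrist')[:,:,::-1],(800,600))
cv2.imwrite('pics/w7.png',im)
import pickle;pickle.dump(p,open('w7.pkl','wb'))"
```

```text
t 18.8 pos [462.237 226.857 223.664] yaw -0.086 tooly [ 0.081 -0.006 -0.997] F [ 0.525 -0.364 -0.59 ] w 49.863384133746706
go [ 83.87  144.964  -0.84 ] turn -0.001
```

View pics/w7.png

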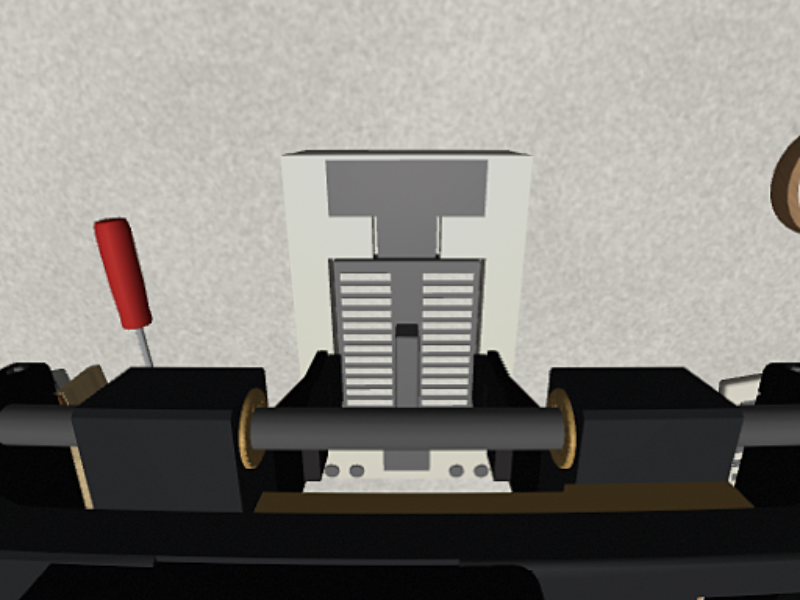

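Everything looks seated: the tongue is under the lip (216 row edge) and the frame is inside the pocket (333-484). To verify that and make sure of it, I'll press the roller end of the handle with closed fingers. Its top should be at z=92 when home.

send_rows([
  [[30, 0, 0], 0],
  [[35, 10, 0], 0],
  [[30, 20, 0], 0],
  [[5, 30, 0], 0],
  [[0, 25, 0], 0],
  [[0, 0, 0], 0],
], fingers=0)

```text
time_s: 19.45
eef_pos: [577.3, 216.1, 138.1]
ee_rot: [-1.571, -0.084, -0.085]
force: [-0.7, -0.1, -0.6]
width: 0.117
```

```bash
python3 -c "
from h import *
togo(570,217,103,-.085)"
```

```text
t 19.45 pos [577.271 216.116 138.089] yaw -0.085 tooly [ 0.084 -0.008 -0.996] F [-0.668 -0.142 -0.557] w 10.205821168214452
go [-10.244  34.349   0.276] turn -0.0
```

send_rows([
  [[-4, 10, 0], 0],
  [[-4, 10, 0], 0],
  [[-2, 5, 0], 0],
  [[0, 2, 0], 0],
])

```text
time_s: 19.85
eef_pos: [570.1, 216.6, 108.2]
ee_rot: [-1.571, -0.085, -0.085]
force: [0.1, 0.0, 0.6]
width: 0.005
```

send_rows([
  [[0, 2.5, 0], 0],
  [[0, 2.5, 0], 0],
])

```text
time_s: 20.05
eef_pos: [570.8, 217.0, 104.1]
ee_rot: [-1.571, -0.087, -0.085]
force: [-0.7, -1.3, 1.4]
width: 0.005
```

send_rows([
  [[0, 2.5, 0], 0],
  [[0, 2.5, 0], 0],
])

```text
time_s: 20.25
eef_pos: [570.9, 217.0, 103.8]
ee_rot: [-1.571, -0.087, -0.084]
force: [-5.3, -1.8, 16.7]
width: 0.007
```

Contact came at TCP z≈104, so the handle top is at about 92 mm, and it holds firm at 17 N: fully home. I'll retreat and take the last look.

send_rows([
  [[0, -10, 0], 0],
  [[0, -40, 0], 0],
  [[0, -45, 0], 0],
  [[0, -45, 0], 0],
  [[0, -20, -40], 0],
  [[0, 0, -45], 0],
  [[0, 0, -45], 0],
  [[0, 0, -45], 0],
  [[0, 0, -45], 0],
  [[0, 0, -45], 0],
  [[0, 0, 0], 0],
  [[0, 0, 0], 0],
])

```text
time_s: 21.45
eef_pos: [539.9, -54.0, 281.7]
ee_rot: [-1.572, -0.116, -0.079]
force: [-0.3, 1.3, 0.2]
width: 0.005
```

Run:
```python
from h import *
im=np.mean([robot.camera("top") for _ in range(4)],0).astype(np.uint8)[:,:,::-1]
sc=robot.camera("scene")[:,:,::-1]
a=cv2.resize(im[115:230,128:208],None,fx=5,fy=5,interpolation=cv2.INTER_CUBIC)
b=cv2.resize(sc[215:340,250:380],(395,380),interpolation=cv2.INTER_CUBIC)
c=np.zeros((600,800,3),np.uint8);c[:575,:400]=a;c[:380,405:]=b
c[385:585,405:672]=cv2.resize(im,(267,200))
cv2.imwrite("pics/end.png",cv2.convertScaleAbs(c,alpha=1.5))
s=robot.read_state();print(s['time_s'],s['eef_pos'],s['force'])
```

```text
21.7 [540.007 -51.636 281.144] [ 0.025 -0.296 -0.61 ]
```

View pics/end.png

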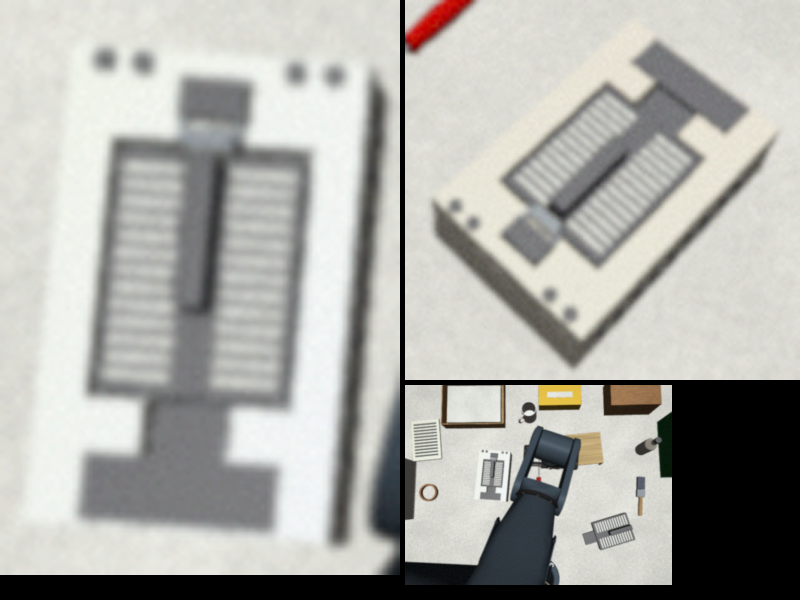

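Both views show the cartridge flat in the pocket, the roller over its far edge, the tongue under the lip, and nothing touching it. The screwdriver lies where it was.

```bash
python3 -c "
from bench import robot
print(robot.finish_job())"
```

```text
the job is handed in; nothing more can be done
None
```

The smaller filter cartridge is back in the purifier, fully home as far as my checks show, and the job was handed in at about 22 s. I dragged it out of the riser by the tongue and re-gripped it by the handle. I tilted it to about 0.25 rad against the riser roof's edge, slid the tongue under the lip, then swung the other end down past the roller.

**Checks that passed:**
- **Tongue:** I put its tip about 8 mm under the lip while tilted; this is calculated from arm position, not seen.
- **Seating:** pressing the roller end of the handle found its top at about 92 mm, the seated height, and it held firm at 17 N.
- **Final pictures:** the cartridge looks flat and centred, with the roller over its edge and the gripper well clear.
- **Screwdriver and pencil case:** neither was touched. The screwdriver shows no sign of having moved, but I did not measure it. The arm hid the pencil case in the last picture, so I last saw it earlier, from the wrist camera during the tilt.

**What disagreed:**
- **Tool lean:** the tool drifted up to 0.13 rad off vertical. I took the sideways part out by dragging against the table.
- **Fingertip contact:** the fingertips briefly pressed on something, most likely the table, with about 49 N during the first grasp.
- **Height at the final press:** the gripper ended about 5 mm lower on the handle than calculated, probably because it slipped while pushing past the roller.

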